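# Take the charged battery out of a push-to-release charger

### The job

Take the charged battery pack, the one with the green lamp, out of the charger: press it down into its bay until the latch lets go, let it spring up, then lift it out and stand it gently, lamp up, in the empty battery compartment of the red tool tray. Leave the two packs with amber lamps latched in their bays, press gently (do not ram the pack against the bottom of the bay), and leave the other things on the bench alone.

Things in the scene. Friction and masses are not known exactly. Their poses are not given: they have to be found in the camera images.
- charger: Grey bench charger, 124 x 260 x 95 mm (x, y, z of its own frame), does not move; origin at the centre of its underside, z up. Three bays in a row along its y axis (at y = -82, 0, +82 mm, x = 0), each a well 47 mm (x) by 67 mm (y) open at the top. A latched pack stands flush with the flat top face. A pack that has sprung out stands 28 mm proud of it, resting loose on the bay floor.
- charger_top (a point): Centre of the charger's top face, 95 mm above the bench. Latch of each bay: press the pack straight down against a spring (some 5 to 14 N in all); the catch lets go at an unseen depth, different for each bay, 4 to 15 mm below flush; a hard stop follows about 1.5 mm deeper (7 to 17 mm), where the force climbs steeply. Draw the finger up and the pack springs up; pressed too little, it only returns to flush.
- charged_centre (a point): Centre (half-way up) of the charged battery pack: black block with a blue top, 44 mm (x) by 64 mm (y) by 62 mm high, about 0.3 kg, with a small round green lamp on its top 20 mm from the centre towards +y and a black rubber thumb patch in the middle. Its axes start parallel to the charger's, z up. It may be in any of the three bays. Its centre is 31 mm below its top.
- spare_a_centre (a point): Centre of a second pack, the same shape but with an amber lamp (not charged yet). It stays latched, flush, in its bay.
- spare_b_centre (a point): Centre of a third pack, as the second, amber lamp. It stays latched, flush, in its bay.
- tool_tray: Red tool tray, 170 x 264 mm (x, y), fixed, floor 4 mm thick, walls 4 mm thick rising to 34 mm above the bench; origin at the centre of its underside. It has the empty battery compartment in its -x, +y corner, a yellow bit block (16 mm high, bits to 30 mm above the bench) in its +x, +y corner and a cordless driver lying in the large -y part.
- compartment (a point): Centre of the floor of the empty battery compartment (black rubber bottom), 4 mm above the bench; axes as the tray's. Inside it measures 66 mm (x) by 86 mm (y), walls 30 mm high around it; the pack goes in with its 64 mm side along y, either way round.
- driver: Blue cordless driver without battery, about 133 x 100 x 42 mm, loose, lying in the tray. Leave alone. Origin under its middle.
- hex_keys: Red hex-key holder with steel keys, 180 x 34 x 22 mm, loose on the bench. Leave alone. Origin under the holder's centre.
- mug: White mug, 80 mm across, 95 mm high, loose. Leave alone. Origin under its centre.
- jar: Glass jar with a brass lid, 68 mm across, 95 mm high, loose. Leave alone. Origin under its centre.
- tape: Roll of yellow tape lying flat, 100 mm across, 48 mm high, loose. Leave alone. Origin under its centre.

How it is judged (in metres and radians):
On the way, in this order (a step that is already met when the one before it is completed fails the run):
1. the charged pack is pressed at least 3 mm below flush (z of charged_centre in the frame of charger below 0.061 m), for 0.02 s.
2. it has sprung up, at least 22 mm proud and still in its bay, with nothing of the robot touching it (z of charged_centre in the frame of charger between 0.086 and 0.097 m and contact force between each of the arm, the fingers and charged below 0.3 N), for 0.1 s.
3. it is lifted clear of the charger (z of charged_centre in the frame of charger above 0.13 m), for 0.02 s.
At the end, for the whole second after the job is handed in: The charged pack stands upright (within 0.1 rad, lamp up) on the floor of the battery compartment, inside its walls (centre within 14 mm of the compartment's centre each way), released and at rest; both amber packs are still flush in their bays (within 6 mm) (x of charged_centre in the frame of compartment between -0.014 and 0.014 m and y of charged_centre in the frame of compartment between -0.014 and 0.014 m and z of charged_centre in the frame of compartment between 0.026 and 0.035 m and angle between charged_centre's own z axis and vertical below 0.1 rad and linear speed of charged below 0.02 m/s and contact force between the fingers and charged below 0.3 N and distance of each of spare_a_centre, spare_b_centre from where it was at the start of the episode below 0.006 m); the robot touches nothing.
It fails at once if the charged pack, pressed in, is rammed against the bottom of its bay with more than 40 N (z of charged_centre in the frame of charger below 0.063 m and contact force between charger and charged above 40 N).
It fails at once if the pack is slammed into the tray (more than 80 N) (contact force between tool_tray and charged above 80 N).
It fails at once if the pack is dropped (falls free faster than 0.6 m/s, a drop of some 20 mm) (linear speed of charged above 0.6 m/s and contact force between the fingers and charged below 0.3 N).
It fails at once if an amber pack is pushed in or springs out (moved over 12 mm) (distance of any of spare_a_centre, spare_b_centre from where it was at the start of the episode above 0.012 m).
It fails at once if a bystander is displaced by more than 25 mm (distance of any of hex_keys, mug, jar, tape, driver from where it was at the start of the episode above 0.025 m).
It also fails if it takes over 58 s, if anything falls off the work surface, if the arm or the gripper's body presses on something with over 40 N, if the wrist force passes 120 N, or if a joint passes its speed limit or range.

### The arm

A 6-joint arm with a two-finger parallel gripper is mounted at the origin on the work surface. World frame = base frame: x ahead of the robot, y to its left, z up, the work surface at z = 0. Lengths are in mm, angles in degrees, forces in N, time in s.
With the tool pointing down it reaches from about 300 to 850 mm from the base axis. Payload 4.2 kg.
Tool frame: the origin (TCP) lies at the very end of the fingers, on their centre line; the grasp point (between the pads) lies 19 mm behind it (hold_point_z is the z of the grasp point in the tool frame, in mm); z points along the fingers, y is the direction in which the jaws open and shut (so a half turn about z gives the same grasp; the last joint's range is limited). The gripper opens to 91 mm and grips with 3 to 60 N. Pads are 32 mm wide; open, the fingers measure 118 mm over their backs; the gripper's body (76 mm by 178 mm) begins 60 mm behind the grasp point.
Start: joints at [69.328, 18.312, 89.639, -0, 72.044, -1.146], TCP at [192.193, 541.949, 177.176] pointing down, gripper open.
Joint ranges: [-177.97, 177.97], [-48.28, 115.42], [12.27, 149.76], [-77.06, 257.06], [2.81, 150.46], [-146.56, 146.56]. Speed limits (degrees/s): [147.25, 147.25, 180, 180, 180, 180].

### API

Orientations are given as [roll, pitch, yaw] about the fixed x, y, z axes, in that order (R = Rz(yaw) Ry(pitch) Rx(roll)).
In Python, from workcell import state, grab_frame, job_done, hold_point_z gives the robot as it stands. The module is installed in compiled form; this text tells all that it offers.
- The arm moves only by the shell command python3 -m creep 'ROWS' [FORCE]. ROWS is JSON, a list of rows, each a list of 7 numbers: the closure, from 0 (fully open) to 1 (shut), then the shift along the tool's x, y, z in mm, then the turn, a rotation vector about the tool's x, y, z in degrees. A call has 1 to 5 rows; each row shifts and turns the commanded pose from where the row before left it, along the tool's axes as they then stand; what a row does not reach is not made up. A row lasts 1/8 s, in which the tool goes at most 62.5 mm and 10.7 degrees, less where a joint would pass 70% of its speed; a pose out of reach is approached as far as the arm can. A call is refused whole if a number of a shift passes 62.5 or a number of a turn 10.7, either way. A call with a gripper value outside its range is refused whole. The fingers move at their own pace and stop on an object; FORCE is the grip in N (left out, the last holds). Time passes only in rows, so rows that do not move let the fingers close. It gives the time, the measured TCP pose, the force and the opening at its end, in the units of the state.
- state(): the state, without advancing time (a new reading comes with each control period).
- grab_frame(name): name is "scene" or "top"; returns a dict with "frame" (480x640x3 uint8, red, green, blue), "fx", "fy", "cx", "cy" (pixels), "view" (4x4, takes a point from world to camera coordinates). Camera axes: x right, y down, z forward; pixel columns grow to the right and rows downward; lengths in mm; the calibration is good to about 2 mm. A picture is of the moment at which its call begins. There is no depth.
- job_done(): hands the job in, once; it reports no verdict.
The state is a dict: "time_s": time; "qpos": joint angles; "qvel": joint speeds; "effort": joint torques, N m; "ee_pos": TCP position; "ee_rot": TCP orientation; "force": force on the tool from outside, world axes, zero at the start; "torque": the same for the moment, N m; "gripper_width": finger opening in mm.
Only numpy, scipy, OpenCV 4.12 (cv2) and the standard library are available. Lean on these libraries where they do the work, as an engineer would, in place of code of your own. Each camera call takes 0.05 s, during which the arm holds its last target.

## Working session

There is one attempt and no reset: what is moved stays moved. The work goes in short steps, Python scripts to look and compute and a shell command to move; the robot and the scene stay as the last step left them, time stands still between calls to the robot, and variables do not carry over. Pictures are saved under pics/ and viewed, and the job is handed in when it is done.

```bash
mkdir -p pics; python3 - <<'E'
from workcell import *
import cv2,json,numpy as np
print(state(),hold_point_z)
for n in("scene","top"):
    f=grab_frame(n); cv2.imwrite(f"pics/{n}0.png",f["frame"][:,:,::-1])
    print(n,f["fx"],f["fy"],f["cx"],f["cy"],np.array(f["view"]).round(4).tolist())
E
```

```text
{'time_s': 0.0, 'qpos': array([ 6.93273122e+01,  1.83522238e+01,  8.97039798e+01, -8.47111872e-04,
        7.20408817e+01, -1.14735054e+00]), 'qvel': array([-0.10442357,  0.01756434, -0.02190128,  0.04463216, -0.10515757,
        0.01389708]), 'effort': array([-2.11847124e-03, -4.12452614e+01, -2.31972653e+01,  7.26669305e-02,
        4.56707901e-02, -1.45392596e-04]), 'ee_pos': array([192.00923284, 541.4315684 , 176.33089855]), 'ee_rot': array([-1.79902918e+02, -1.13877447e-03,  1.60474924e+02]), 'force': array([-0.21558241,  0.19979184, -0.65165204]), 'torque': array([-0.01359431, -0.01269272,  0.07474649]), 'gripper_width': 91.15253465541716} -18.8
scene 523.5322705111489 523.5322705111489 320.9858639174611 241.07403673835006 [[0.7805, 0.6249, -0.0187, -541.7883], [0.4212, -0.5478, -0.7229, -128.9864], [-0.462, 0.5563, -0.6907, 1719.5524], [0.0, 0.0, 0.0, 1.0]]
top 605.1922996842295 605.1922996842295 319.9123039541485 241.6868683807599 [[-0.0014, -1.0, 0.0014, 88.1771], [-0.9753, 0.0011, -0.2207, 607.0125], [0.2207, -0.0017, -0.9753, 1284.5075], [0.0, 0.0, 0.0, 1.0]]
```

View pics/scene0.png

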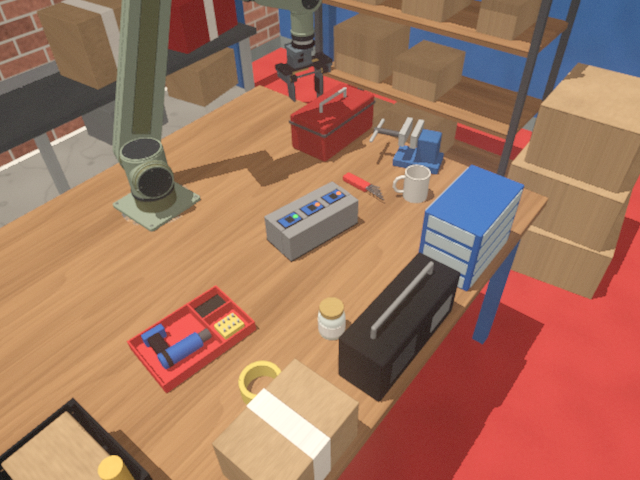

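View pics/top0.png

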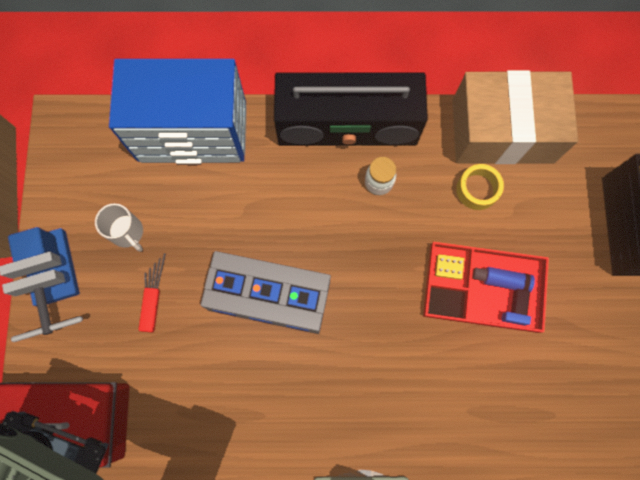

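The top view shows the charger at about (266,291). Its green lamp is at (293,296) on the rightmost pack, and the amber lamps are on the other two packs. The tray is at about (487,287), with the black empty compartment at (447,302). I'll zoom in to measure.

```bash
python3 - <<'E'
import cv2
a=cv2.imread("pics/top0.png")
cv2.imwrite("pics/z1.png",cv2.resize(a[240:340,195:340],None,fx=5.5,fy=5.5,interpolation=cv2.INTER_CUBIC))
cv2.imwrite("pics/z2.png",cv2.resize(a[235:340,415:560],None,fx=5.5,fy=5.5,interpolation=cv2.INTER_CUBIC))
E
```

```text
(no output)
```

View pics/z1.png

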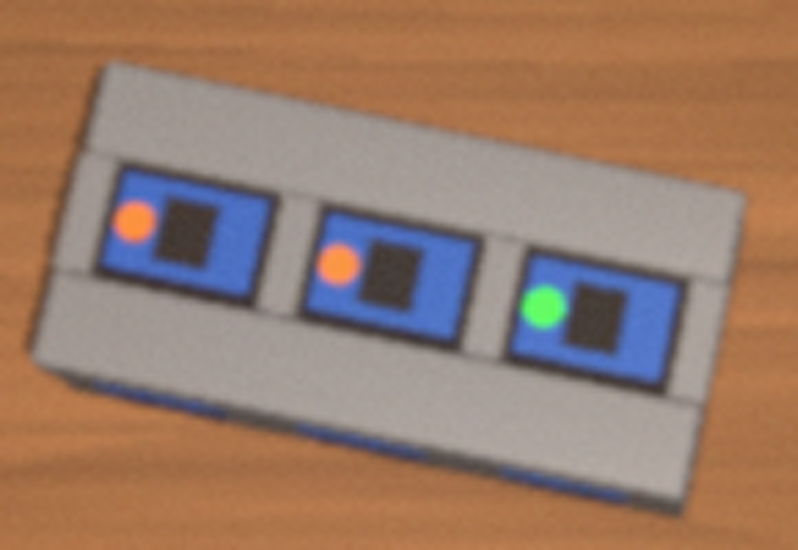

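View pics/z2.png

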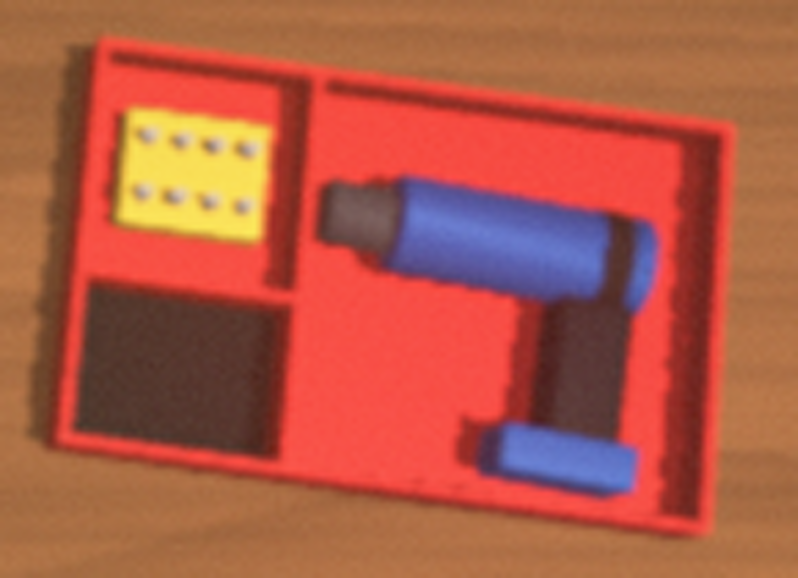

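```bash
cat > h.py <<'E'
import numpy as np
from scipy.spatial.transform import Rotation as R
K=(605.1922996842295,319.9123039541485,241.6868683807599)
V=np.array([[-0.0014, -1.0, 0.0014, 88.1771], [-0.9753, 0.0011, -0.2207, 607.0125], [0.2207, -0.0017, -0.9753, 1284.5075]])
def px(u,v,z):
    d=V[:,:3].T@np.array([(u-K[1])/K[0],(v-K[2])/K[0],1]); c=-V[:,:3].T@V[:,3]
    return (c+d*(z-c[2])/d[2])
def zm(p,o,z,s=5.5): return px((p[0]+.5)/s-.5+o[0],(p[1]+.5)/s-.5+o[1],z)[:2]
E
python3 - <<'E'
from h import *
o=(195,240)
q=[zm(p,o,95) for p in [(107,62),(745,192),(685,502),(33,362)]]
print("corners",np.round(q,1).tolist(), [round(np.linalg.norm(q[i]-q[i-1]),1) for i in range(4)],"ctr",np.mean(q,0))
def yaw(a,b): d=b-a; return np.degrees(np.arctan2(d[1],d[0]))
print("yaw +y axis",yaw(q[1],q[0])-90,yaw(q[2],q[3])-90)
L=[zm(p,o,95) for p in [(135,222),(338,265),(544,307)]]
P=[zm(p,o,95) for p in [(186,234),(390,277),(596,320)]]
print(np.round(L,1).tolist(),np.round(P,1).tolist(),[np.linalg.norm(a-b) for a,b in zip(L,P)],yaw(P[2],P[0])-90,yaw(L[2],L[0])-90,np.linalg.norm(P[2]-P[0]))
g=[zm(p,o,95) for p in [(528,248),(685,278),(665,388),(508,357)]]
print("green",np.round(g,1).tolist(),np.mean(g,0),[round(np.linalg.norm(g[i]-g[i-1]),1) for i in range(4)])
o=(415,235)
t=[zm(p,o,34) for p in [(100,40),(737,124),(708,533),(55,446)]]
print("tray",np.round(t,1).tolist(),np.mean(t,0),[round(np.linalg.norm(t[i]-t[i-1]),1) for i in range(4)],[yaw(t[1],t[0])-90,yaw(t[2],t[3])-90,yaw(t[3],t[0]),yaw(t[2],t[1])])
c=np.mean(t,0); y=np.radians(np.mean([yaw(t[1],t[0])-90,yaw(t[2],t[3])-90]))
ct=[zm(p,o,34) for p in [(82,283),(292,302),(282,460),(65,440)]]
print("comp rim",np.round(ct,1).tolist(), np.mean(ct,0))
off=np.array([-85+4+33,132-4-43]); print("comp pred",c+[off[0]*np.cos(y)-off[1]*np.sin(y),off[0]*np.sin(y)+off[1]*np.cos(y)],np.degrees(y))
E
```

```text
corners [[580.7, 318.3], [528.2, 65.6], [407.3, 89.4], [461.6, 342.6]] [np.float64(121.5), np.float64(258.0), np.float64(123.2), np.float64(259.0)] ctr [494.44627999 203.97561449]
yaw +y axis -11.736217867835691 -12.100282246058953
[[516.5, 304.9], [499.5, 225.0], [482.8, 144.3]] [[511.8, 284.8], [494.7, 204.5], [477.7, 124.0]] [np.float64(20.706396006422636), np.float64(20.96546010870797), np.float64(20.93862032860791)] -11.950215301084256 -11.845599085443851 164.37890321741006
green [[506.1, 150.7], [494.2, 89.3], [451.2, 97.1], [463.3, 158.1]] [478.6960138  123.79057967] [np.float64(43.4), np.float64(62.6), np.float64(43.7), np.float64(62.2)]
tray [[614.0, -171.4], [578.1, -433.9], [409.9, -408.0], [445.3, -145.9]] [ 511.82833908 -289.78571626] [np.float64(170.7), np.float64(265.0), np.float64(170.1), np.float64(264.4)] [np.float64(-7.801978803617573), np.float64(-7.679808980248268), np.float64(-8.575004357505566), np.float64(-8.78369010307322)]
comp rim [[511.9, -159.6], [504.0, -245.3], [439.5, -237.7], [447.7, -150.1]] [ 475.77331979 -198.16616215]
comp pred [ 475.71469101 -199.09500878] -7.740893891932919
```

The measurements agree with the given sizes: charger top 259x123, pack pitch 82, lamp offset 20.8, tray 265x170.

- **Charger yaw:** -11.9°
- **Green pack:** (477.7, 124.0)
- **Compartment:** (475.7, -198.7), yaw about -8°

Next I'll move over the pack with the fingers shut.

```bash
cat >> h.py <<'E'
def go(x,y,z,yaw):
    from workcell import state
    s=state(); Rm=R.from_euler('xyz',s['ee_rot'],degrees=True)
    T=R.from_euler('xyz',[180,0,yaw],degrees=True)
    print("pos",s['ee_pos'].round(1),"rot",s['ee_rot'].round(2),"F",s['force'].round(2),"w",round(s['gripper_width'],1),"t",s['time_s'])
    print("tool shift",Rm.inv().apply(np.array([x,y,z])-s['ee_pos']).round(2),"turn",(Rm.inv()*T).as_rotvec(degrees=True).round(2))
E
python3 -m creep '[[1,-40.9,-29.8,0,0,0,0],[1,-40.9,-29.8,0,0,0,0],[1,-40.9,-29.8,0,0,0,0],[1,-40.9,-29.8,0,0,0,0],[1,-40.9,-29.8,0,0,0,0]]' 20
python3 -m creep '[[1,-40.9,-29.8,0,0,0,0],[1,-40.9,-29.8,0,0,0,0],[1,-40.9,-29.8,0,0,0,0],[1,-40.9,-29.8,0,0,0,0],[1,-40.9,-29.8,0,0,0,0]]'
python3 -m creep '[[1,0,0,0,0,0,10.3],[1,0,0,0,0,0,10.3],[1,0,0,0,0,0,10.3],[1,0,0,0,0,0,10.3]]'
python3 -m creep '[[1,0,0,0,0,0,10.3],[1,0,0,0,0,0,10.3],[1,0,0,0,0,0,10.3],[1,0,0,0,0,0,10.3],[1,0,0,0,0,0,0]]'
python3 -c "
from h import *;go(477.7,124,110,78.1)"
```

```text
time_s: 0.72
ee_pos: [335.7, 331.6, 176.9]
ee_rot: [-180.0, -0.0, 160.5]
force: [0.9, 0.8, -0.9]
gripper_width: 43.9
time_s: 1.35
ee_pos: [478.6, 122.9, 176.9]
ee_rot: [180.0, -0.0, 160.5]
force: [1.3, 0.7, 0.1]
gripper_width: 0.5
time_s: 1.85
ee_pos: [477.7, 124.2, 176.7]
ee_rot: [-179.9, -0.0, 118.9]
force: [0.7, -0.7, -0.6]
gripper_width: 0.0
time_s: 2.48
ee_pos: [477.8, 124.3, 176.8]
ee_rot: [-180.0, 0.0, 78.2]
force: [-0.2, -0.5, -0.5]
gripper_width: 0.5
pos [477.8 124.3 176.8] rot [-1.7996e+02  2.0000e-02  7.8190e+01] F [-0.2  -0.48 -0.52] w 0.5 t 2.475
tool shift [-2.700e-01  4.000e-02  6.681e+01] turn [-0.04  0.02  0.09]
```

On target. Now I'll descend to just above the pack and press slowly.

```bash
python3 -m creep '[[1,0,0,30,0,0,0],[1,0,0,30,0,0,0],[1,0,0,12,0,0,0],[1,0,0,2,0,0,0],[1,0,0,0,0,0,0]]'
python3 -m creep '[[1,0,0,2,0,0,0],[1,0,0,2,0,0,0],[1,0,0,2,0,0,0],[1,0,0,0,0,0,0]]'
python3 -c "
from workcell import *;import cv2;cv2.imwrite('pics/s1.png',cv2.resize(grab_frame('scene')['frame'][150:270,230:390,::-1],None,fx=5,fy=5,interpolation=2))"
```

```text
time_s: 3.1
ee_pos: [478.8, 124.6, 104.0]
ee_rot: [179.9, -0.0, 78.1]
force: [-0.0, -0.2, -0.3]
gripper_width: 0.5
time_s: 3.6
ee_pos: [477.9, 124.3, 97.0]
ee_rot: [-180.0, 0.0, 78.1]
force: [-0.4, -0.3, -0.6]
gripper_width: 0.3
```

View pics/s1.png

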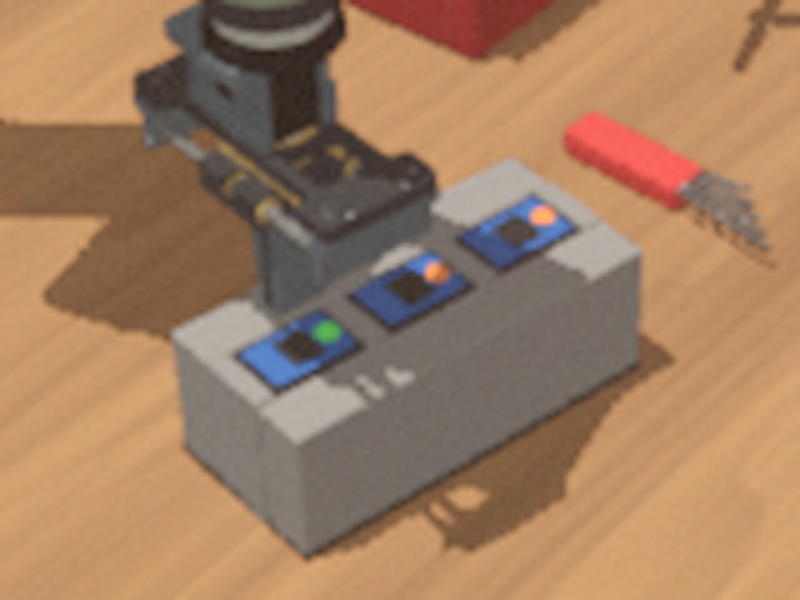

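```bash
python3 - <<'E'
from workcell import *
import cv2,numpy as np
for n in("scene","top"):
    f=grab_frame(n);v=np.array(f['view'])
    for p in [(478,124,97),(478,124,177),(482.8,144.3,95),(499.5,225,95),(494.5,204,95),(580.7,318.3,95)]:
        c=v[:3,:3]@p+v[:3,3];u=np.array([f['fx']*c[0]/c[2]+f['cx'],f['fy']*c[1]/c[2]+f['cy']])
        print(n,p,u.round(1),((u-[230,150])*5).round())
    cv2.imwrite(f"pics/{n}2.png",f["frame"][:,:,::-1])
E
```

```text
scene (478, 124, 97) [288.5 218.2] [293. 341.]
scene (478, 124, 177) [286.7 196.3] [284. 232.]
scene (482.8, 144.3, 95) [294.5 215.7] [322. 328.]
scene (499.5, 225, 95) [316.6 203.7] [433. 269.]
scene (494.5, 204, 95) [310.7 206.7] [404. 283.]
scene (580.7, 318.3, 95) [357.4 198.4] [637. 242.]
top (478, 124, 97) [302.9 297.5] [365. 738.]
top (478, 124, 177) [301.9 292.3] [359. 712.]
top (482.8, 144.3, 95) [293.5 295.4] [317. 727.]
top (499.5, 225, 95) [256.  287.8] [130. 689.]
top (494.5, 204, 95) [265.8 290.1] [179. 700.]
top (580.7, 318.3, 95) [214.1 250.9] [-80. 504.]
```

View pics/top2.png

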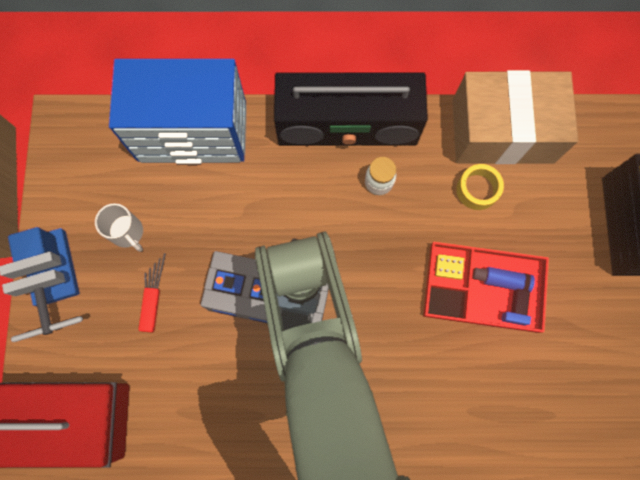

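View pics/scene2.png

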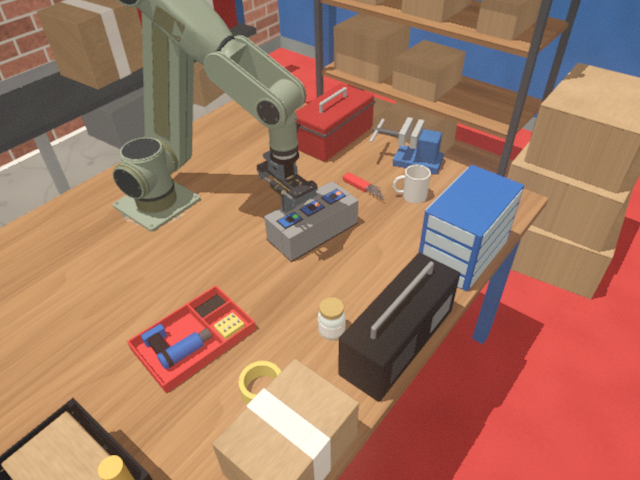

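```bash
python3 - <<'E'
from workcell import *
import cv2,numpy as np
f=grab_frame("scene");v=np.array(f['view'])
def pr(p):
    c=v[:3,:3]@p+v[:3,3];return np.array([f['fx']*c[0]/c[2]+f['cx'],f['fy']*c[1]/c[2]+f['cy']])
def mk(im,pts,o,s):
    z=cv2.resize(im,None,fx=s,fy=s,interpolation=cv2.INTER_CUBIC)
    for p,c in pts:
        u=((pr(p)-o+.5)*s-.5).astype(int); cv2.drawMarker(z,tuple(int(a) for a in u),c,cv2.MARKER_CROSS,12,1)
    return z
a=cv2.imread("pics/scene0.png")
A=mk(a[0:130,230:380],[((192,541.9,177),(0,255,255)),((192,541.9,256),(0,255,0))],(230,0),4)
b=f['frame'][:,:,::-1]
B=mk(b[90:240,230:380],[((478,124,97),(0,255,255)),((478,124,176),(0,255,0))],(230,90),4)
cv2.imwrite("pics/mA.png",A);cv2.imwrite("pics/mB.png",B)
E
```

```text
(no output)
```

View pics/mA.png

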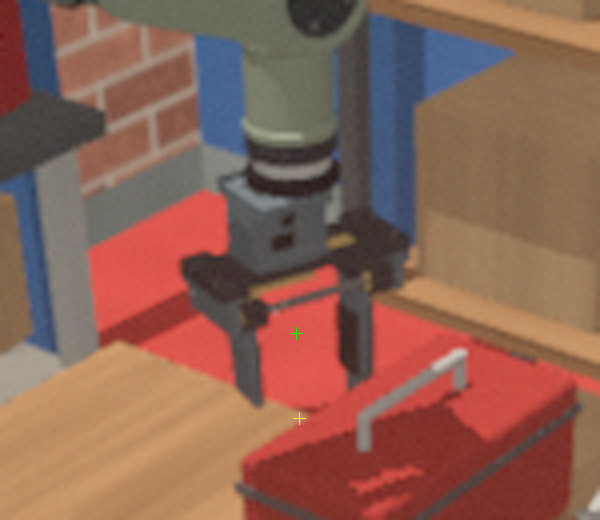

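View pics/mB.png

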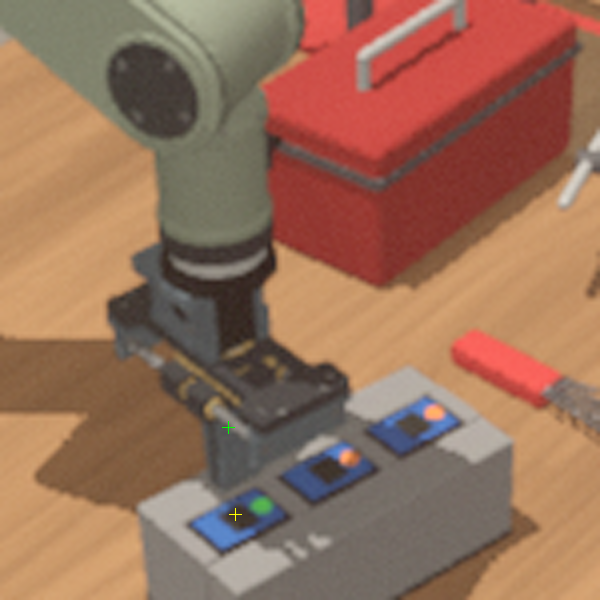

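```bash
cat > ov.py <<'E'
from workcell import *
import cv2,numpy as np
from scipy.spatial.transform import Rotation as R
def overlay(name,out,crop,s,boxes,nm="scene"):
    f=grab_frame(nm);v=np.array(f['view']);x0,y0,x1,y1=crop
    im=cv2.resize(np.ascontiguousarray(f['frame'][y0:y1,x0:x1,::-1]),None,fx=s,fy=s,interpolation=cv2.INTER_CUBIC)
    def pr(p):
        c=v[:3,:3]@p+v[:3,3];u=np.array([f['fx']*c[0]/c[2]+f['cx'],f['fy']*c[1]/c[2]+f['cy']])
        return tuple(int(a) for a in ((u-[x0,y0]+.5)*s-.5))
    for T,t,lo,hi,col in boxes:
        P=[T@np.array([(lo,hi)[i>>2&1][0],(lo,hi)[i>>1&1][1],(lo,hi)[i&1][2]],float)+t for i in range(8)]
        for i in range(8):
            for b in(1,2,4):
                if not i&b: cv2.line(im,pr(P[i]),pr(P[i|b]),col,1)
    cv2.imwrite(out,im)
E
python3 - <<'E'
from ov import *
s=state();T=R.from_euler('xyz',s['ee_rot'],degrees=True).as_matrix();t=s['ee_pos']
C=R.from_euler('z',-11.9,degrees=True).as_matrix();I=np.eye(3)
overlay(0,"pics/o1.png",(230,90,380,240),4,[(T,t,(-16,-14,-79),(16,14,0),(0,255,255)),(T,t,(-38,-89,-110),(38,89,-79),(0,255,0)),(C,np.array([494.6,204.2,0]),(-62,-130,0),(62,130,95),(255,0,255))])
overlay(0,"pics/o2.png",(80,0,400,240),2.5,[(I,np.zeros(3),(-80,-80,0),(80,80,12),(0,255,255)),(T,t,(-2,-2,-300),(2,2,0),(0,255,0))])
E
```

```text
(no output)
```

View pics/o1.png

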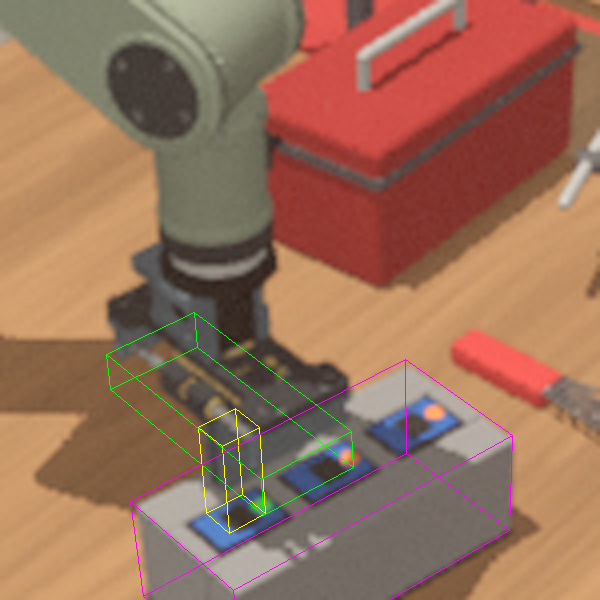

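View pics/o2.png

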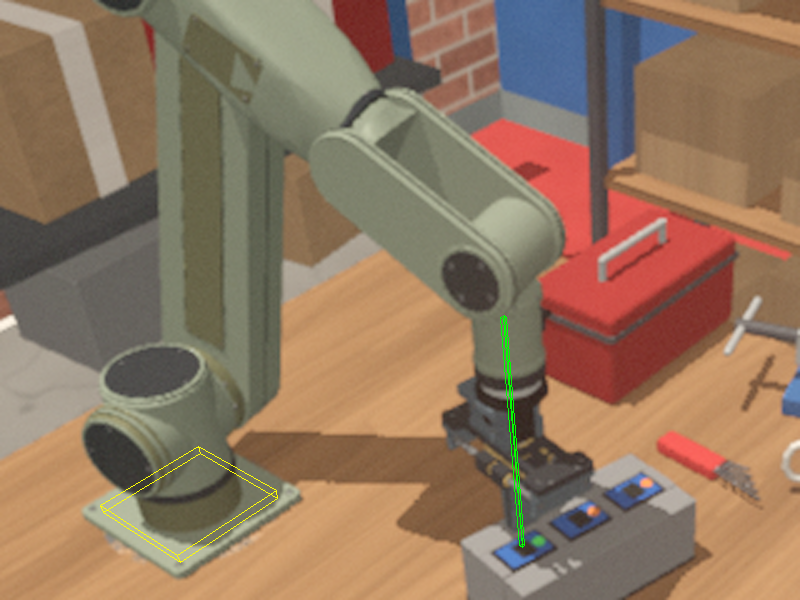

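```bash
python3 - <<'E'
import ov; from ov import *
T=R.from_euler('xyz',[180,0,160.5],degrees=True).as_matrix();t=np.array([192.2,541.9,177.2])
bx=[(T,t,(-16,45.5,-79),(16,59,0),(0,255,255)),(T,t,(-16,-59,-79),(16,-45.5,0),(0,255,255)),(T,t,(-38,-89,-110),(38,89,-79),(0,255,0))]
g0=ov.grab_frame
for nm,cr in(("scene",(230,0,380,130)),("top",(0,340,160,480))):
    f=g0(nm); f=dict(f); f['frame']=cv2.imread(f"pics/{nm}0.png")[:,:,::-1]
    ov.grab_frame=lambda n,f=f:f
    overlay(0,f"pics/oi_{nm}.png",cr,4,bx,nm)
E
```

```text
(no output)
```

View pics/oi_scene.png

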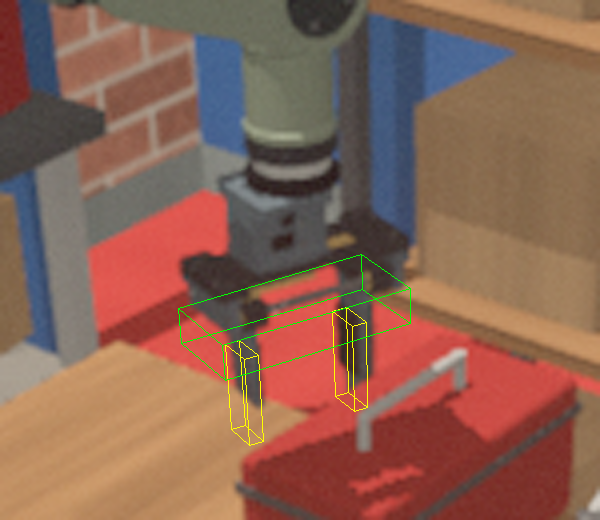

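View pics/oi_top.png

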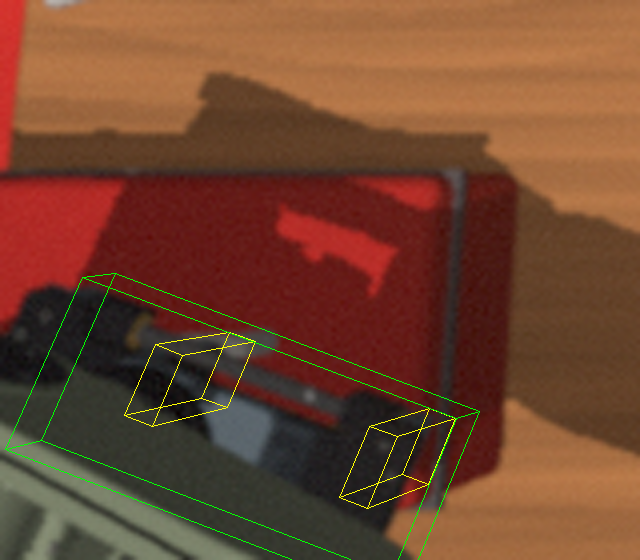

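```bash
python3 - <<'E'
import ov; from ov import *
T=R.from_euler('xyz',[180,0,160.5],degrees=True).as_matrix();t=np.array([192.2,541.9,177.2+40])
mk=lambda T,t,a:[(T,t,(-16,a,-79),(16,a+13.5,0),(0,255,255)),(T,t,(-16,-a-13.5,-79),(16,-a,0),(0,255,255)),(T,t,(-38,-89,-110),(38,89,-79),(0,255,0))]
g0=ov.grab_frame
s=state();T2=R.from_euler('xyz',s['ee_rot'],degrees=True).as_matrix()
overlay(0,"pics/p_now.png",(230,120,380,240),4,mk(T2,s['ee_pos']+[0,0,40],0))
for nm,cr in(("scene",(230,0,380,120)),("top",(0,360,160,480))):
    f=g0(nm); f=dict(f); f['frame']=cv2.imread(f"pics/{nm}0.png")[:,:,::-1]
    ov.grab_frame=lambda n,f=f:f
    overlay(0,f"pics/p_{nm}.png",cr,4,mk(T,t,45.5),nm)
A=[cv2.imread(f"pics/p_{n}.png") for n in("now","scene","top")]
cv2.imwrite("pics/pall.png",cv2.resize(np.hstack(A),None,fx=.43,fy=.43,interpolation=3))
E
```

```text
(no output)
```

View pics/p_now.png

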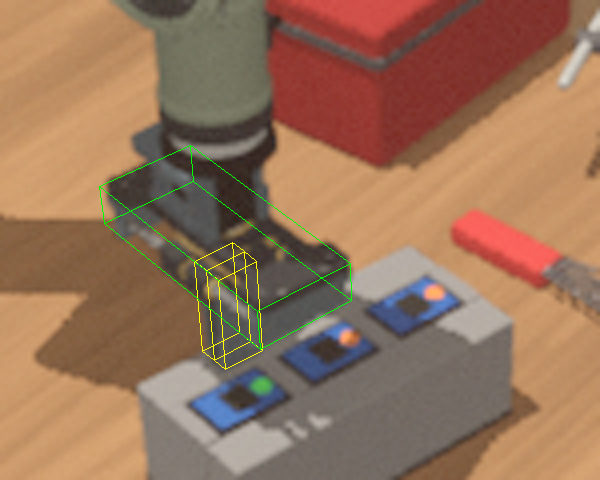

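View pics/p_scene.png

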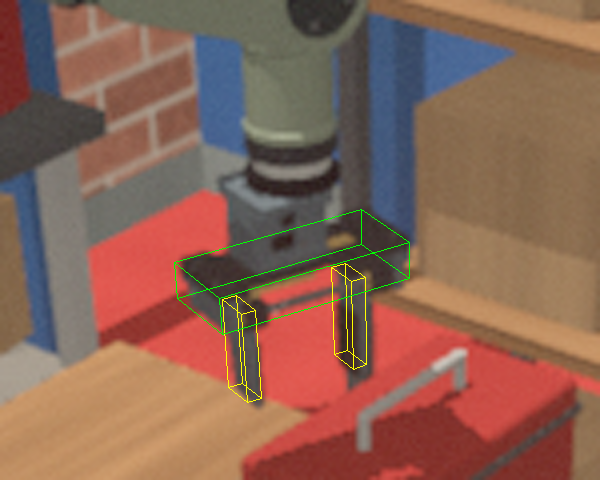

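View pics/p_top.png

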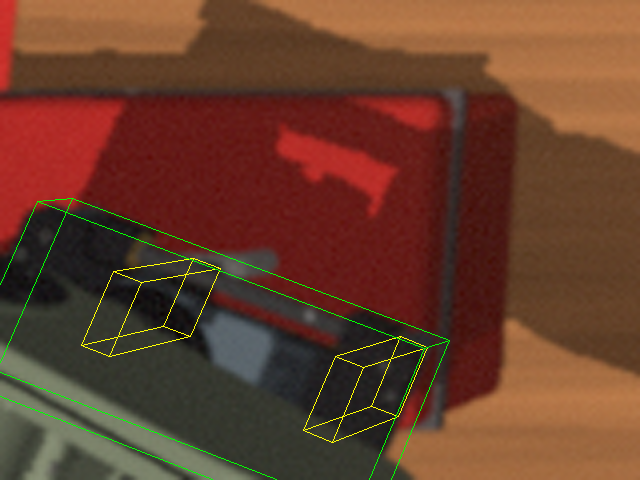

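The pictures disagree with the reported TCP. In both cameras the gripper looks about 35–40 mm higher than the readout, at the right lateral position. Contact will calibrate it, so I'll go down carefully and watch the force.

```bash
python3 -m creep '[[1,0,0,6,0,0,0],[1,0,0,6,0,0,0],[1,0,0,6,0,0,0],[1,0,0,0,0,0,0]]'
python3 - <<'E'
from ov import *
s=state();T=R.from_euler('xyz',s['ee_rot'],degrees=True).as_matrix()
mk=lambda T,t,a:[(T,t,(-16,a,-79),(16,a+13.5,0),(0,255,255)),(T,t,(-16,-a-13.5,-79),(16,-a,0),(0,255,255))]
overlay(0,"pics/q1.png",(250,150,350,240),7,mk(T,s['ee_pos']+[0,0,37],0))
overlay(0,"pics/q2.png",(250,150,350,240),7,[])
E
```

```text
time_s: 4.65
ee_pos: [477.6, 124.3, 78.4]
ee_rot: [-179.9, 0.0, 78.1]
force: [0.1, 0.4, 0.2]
gripper_width: 0.4
```

View pics/q1.png

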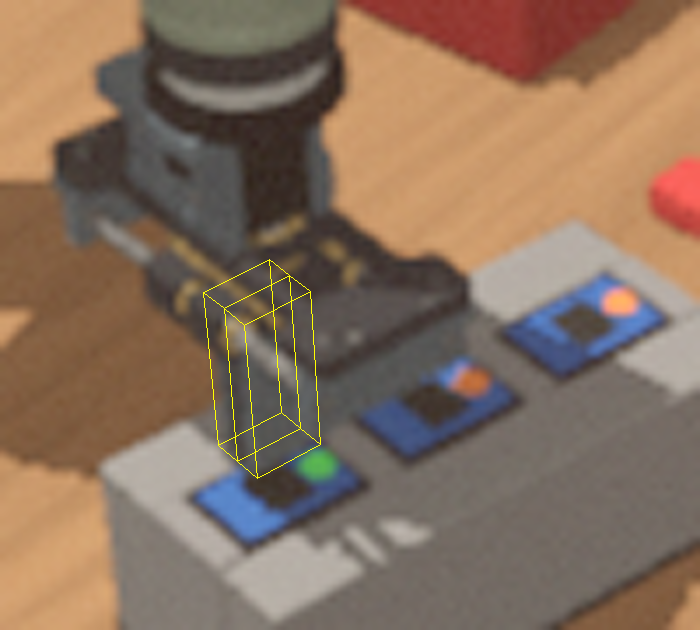

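View pics/q2.png

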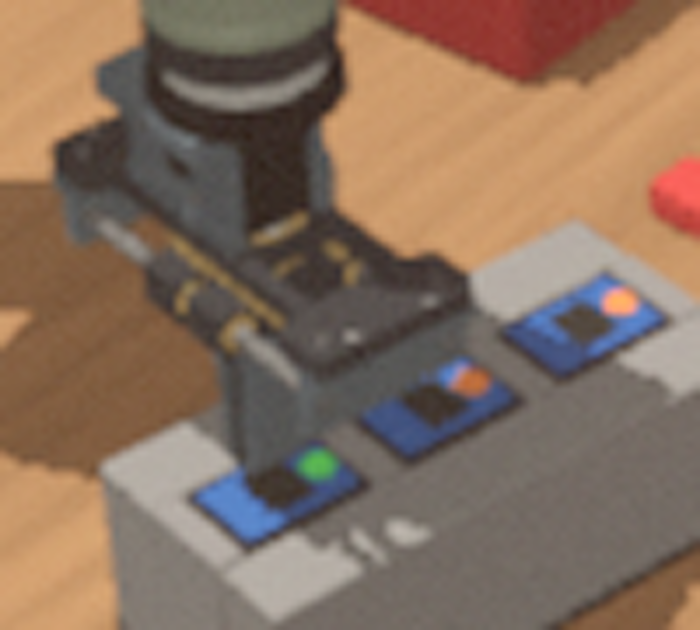

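The offset is about 35 mm and the lateral position is good. Contact should come at a readout of about z = 60.

```bash
python3 -m creep '[[1,0,0,5,0,0,0],[1,0,0,5,0,0,0],[1,0,0,2,0,0,0],[1,0,0,0,0,0,0]]'
for i in 1 2 3; do python3 -m creep '[[1,0,0,1,0,0,0],[1,0,0,1,0,0,0],[1,0,0,0,0,0,0]]' | grep -E 'pos|force'; done
```

```text
time_s: 5.25
ee_pos: [477.9, 124.4, 66.9]
ee_rot: [-180.0, 0.0, 78.1]
force: [0.5, 0.1, 0.3]
gripper_width: 0.8
ee_pos: [478.0, 124.4, 65.1]
force: [-0.2, -0.0, -0.4]
ee_pos: [478.0, 124.4, 63.1]
force: [0.9, 0.7, 0.1]
ee_pos: [478.0, 124.4, 61.0]
force: [-0.1, 0.7, -0.5]
```

```bash
for i in 1 2 ; do python3 -m creep '[[1,0,0,1,0,0,0],[1,0,0,1,0,0,0],[1,0,0,0,0,0,0]]' | grep -E 'pos|force'; done
```

```text
ee_pos: [478.0, 124.4, 59.0]
force: [-0.0, 0.2, 0.3]
ee_pos: [478.0, 124.4, 57.8]
force: [-1.2, -0.7, 6.0]
```

Contact came at about z = 58.5. I'll press in 1 mm steps.

```bash
for i in 1 2 3; do python3 -m creep '[[1,0,0,1,0,0,0],[1,0,0,0,0,0,0]]' | grep -E 'pos|force'; done
```

```text
ee_pos: [478.0, 124.5, 56.8]
force: [-3.1, -0.0, 6.7]
ee_pos: [478.0, 124.4, 55.8]
force: [-2.2, -0.6, 7.1]
ee_pos: [478.0, 124.5, 54.9]
force: [-2.1, 0.1, 7.1]
```

```bash
for i in 1 2 3 4; do python3 -m creep '[[1,0,0,0.7,0,0,0],[1,0,0,0,0,0,0]]' | grep -E 'pos|force'; done
```

```text
ee_pos: [478.0, 124.4, 54.2]
force: [-2.6, 0.2, 6.8]
ee_pos: [478.0, 124.5, 53.5]
force: [-2.0, -1.0, 6.2]
ee_pos: [478.0, 124.5, 52.8]
force: [-2.2, -0.8, 6.9]
ee_pos: [478.0, 124.5, 52.4]
force: [-3.0, -0.5, 9.2]
```

```bash
python3 - <<'E'
from ov import *
overlay(0,"pics/q3.png",(250,150,350,240),7,[])
E
```

```text
(no output)
```

View pics/q3.png

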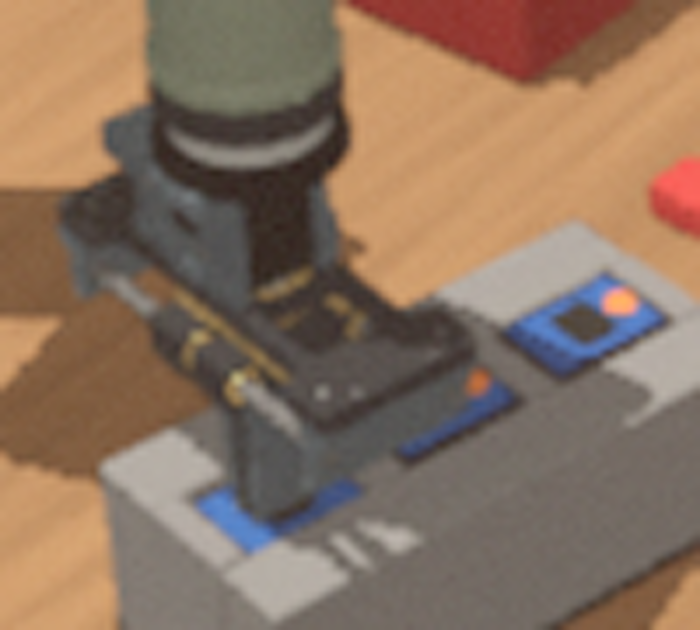

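```bash
for i in 1 2; do python3 -m creep '[[1,0,0,0.5,0,0,0],[1,0,0,0,0,0,0]]' | grep -E 'pos|force'; done
```

```text
ee_pos: [478.0, 124.5, 52.2]
force: [-4.0, -0.1, 11.4]
ee_pos: [478.0, 124.5, 51.8]
force: [-3.7, 0.6, 11.8]
```

```bash
for i in 1 2; do python3 -m creep '[[1,0,0,0.5,0,0,0],[1,0,0,0,0,0,0]]' | grep -E 'pos|force'; done
```

```text
ee_pos: [477.9, 124.5, 51.3]
force: [-3.2, 0.3, 11.6]
ee_pos: [478.0, 124.5, 50.9]
force: [-3.1, -0.2, 13.1]
```

```bash
for i in 1 2; do python3 -m creep '[[1,0,0,0.5,0,0,0],[1,0,0,0,0,0,0]]' | grep -E 'pos|force'; done
```

```text
ee_pos: [477.9, 124.5, 50.4]
force: [-3.5, -0.1, 13.0]
ee_pos: [478.0, 124.5, 49.8]
force: [-2.7, 0.6, 12.4]
```

```bash
for i in 1 2 3 4; do python3 -m creep '[[1,0,0,0.5,0,0,0],[1,0,0,0,0,0,0]]' | grep -E 'pos|force'; done
```

```text
ee_pos: [478.0, 124.5, 49.3]
force: [-4.2, -1.7, 12.3]
ee_pos: [478.0, 124.5, 48.9]
force: [-4.0, 0.0, 11.1]
ee_pos: [478.0, 124.5, 48.4]
force: [-3.6, -1.5, 12.6]
ee_pos: [478.0, 124.5, 47.9]
force: [-3.4, -0.2, 13.0]
```

```bash
for i in 1 2 3 4; do python3 -m creep '[[1,0,0,0.5,0,0,0],[1,0,0,0,0,0,0]]' | grep -E 'pos|force'; done
```

```text
ee_pos: [478.0, 124.5, 47.4]
force: [-3.1, 0.1, 12.7]
ee_pos: [478.0, 124.5, 47.2]
force: [-4.1, -0.0, 15.2]
ee_pos: [478.0, 124.6, 47.1]
force: [-4.7, -1.3, 17.3]
ee_pos: [478.0, 124.6, 47.0]
force: [-6.4, -0.8, 19.9]
```

That's the hard stop at about 11.5 mm deep, felt gently at 20 N. I'll draw up now.

```bash
python3 -m creep '[[1,0,0,-5,0,0,0],[1,0,0,-10,0,0,0],[1,0,0,-15,0,0,0],[1,0,0,-20,0,0,0],[1,0,0,-25,0,0,0]]'
python3 -m creep '[[0.1,0,0,0,0,0,0],[0.1,0,0,0,0,0,0]]'
python3 - <<'E'
from ov import *
overlay(0,"pics/r1.png",(250,130,350,240),5.4,[])
E
```

```text
time_s: 13.05
ee_pos: [477.9, 124.2, 120.0]
ee_rot: [-180.0, 0.0, 78.1]
force: [-0.4, 1.1, -0.3]
gripper_width: 0.6
time_s: 13.3
ee_pos: [477.6, 124.2, 118.7]
ee_rot: [-179.9, 0.0, 78.1]
force: [-0.2, 0.1, -0.2]
gripper_width: 17.3
```

View pics/r1.png

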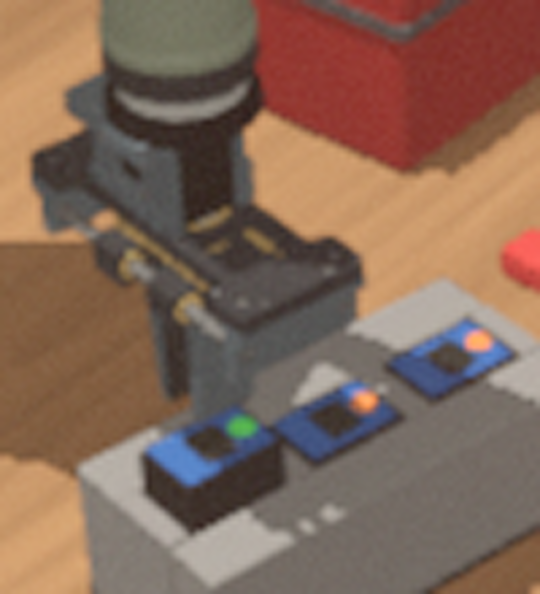

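The pack has sprung up, with its top proud at (210,445) in the crop. I'll open the jaws, go down and grip at real z ≈ 98.5, which reads about 62.

```bash
python3 -m creep '[[0,0,0,0,0,0,0],[0,0,0,0,0,0,0],[0,0,0,0,0,0,0],[0,0,0,0,0,0,0],[0,0,0,0,0,0,0]]'
python3 -m creep '[[0,0,0,15,0,0,0],[0,0,0,15,0,0,0],[0,0,0,10,0,0,0],[0,0,0,0,0,0,0]]'
python3 - <<'E'
from ov import *
overlay(0,"pics/r2.png",(250,130,350,240),5.4,[])
E
```

```text
time_s: 13.98
ee_pos: [478.1, 124.4, 119.4]
ee_rot: [180.0, -0.0, 78.1]
force: [-0.2, 0.2, 0.1]
gripper_width: 71.5
time_s: 14.48
ee_pos: [477.2, 124.2, 78.1]
ee_rot: [-179.9, 0.1, 78.1]
force: [-0.6, 0.6, -0.3]
gripper_width: 91.4
```

View pics/r2.png

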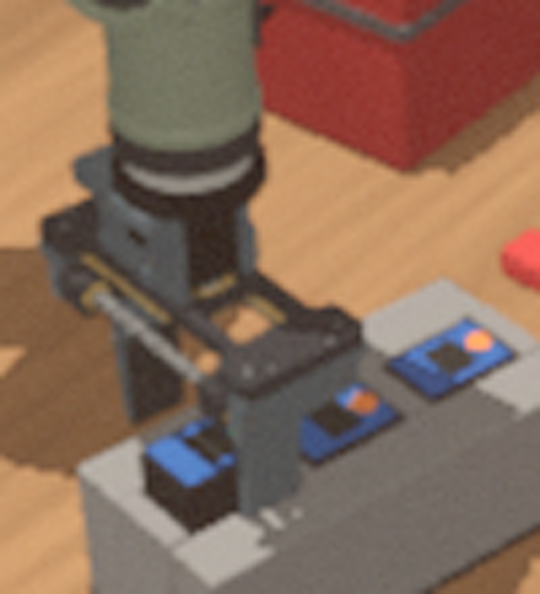

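```bash
python3 -m creep '[[0,0,0,8,0,0,0],[0,0,0,5,0,0,0],[0,0,0,2,0,0,0],[0,0,0,0,0,0,0]]'
python3 -m creep '[[0.6,0,0,0,0,0,0],[1,0,0,0,0,0,0],[1,0,0,0,0,0,0],[1,0,0,0,0,0,0],[1,0,0,0,0,0,0]]' 25
python3 -m creep '[[1,0,0,0,0,0,0],[1,0,0,0,0,0,0]]' 35
```

```text
time_s: 15.02
ee_pos: [478.0, 124.4, 64.2]
ee_rot: [-180.0, -0.0, 78.1]
force: [0.2, -0.4, 0.3]
gripper_width: 91.1
time_s: 15.65
ee_pos: [478.0, 124.4, 64.4]
ee_rot: [-180.0, -0.0, 78.1]
force: [-2.3, 2.1, 2.5]
gripper_width: 44.0
time_s: 15.9
ee_pos: [478.0, 124.4, 64.4]
ee_rot: [-180.0, -0.0, 78.1]
force: [-0.8, 0.5, 0.0]
gripper_width: 43.7
```

```bash
python3 -m creep '[[1,0,0,-4,0,0,0],[1,0,0,-10,0,0,0],[1,0,0,-20,0,0,0],[1,0,0,-20,0,0,0],[1,0,0,-21,0,0,0]]'
python3 - <<'E'
from ov import *
overlay(0,"pics/r3.png",(240,110,350,240),4.5,[])
from h import go
go(475.7,-198.7,139.4,81.9)
E
```

```text
time_s: 16.52
ee_pos: [478.0, 124.3, 140.4]
ee_rot: [180.0, -0.0, 78.1]
force: [-0.1, 0.2, -2.0]
gripper_width: 44.3
pos [480.  124.8 143.3] rot [ 1.797e+02 -1.500e-01  7.807e+01] F [-0.04 -0.14 -0.27] w 43.7 t 16.575
tool shift [-317.45   62.7     3.35] turn [ 0.31 -0.14 -3.83]
```

View pics/r3.png

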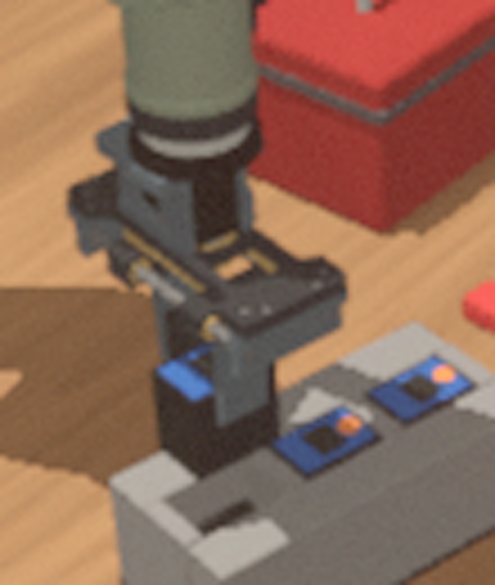

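The pack is held upright and clear of the bay. Next I'll carry it over the compartment.

```bash
python3 -m creep '[[1,-20,4,0,0,0,0],[1,-38,7.7,0,0,0,0],[1,-40,8.1,0,0,0,0],[1,-40,8.1,0,0,0,0],[1,-40,8.1,0,0,0,0]]'
python3 -m creep '[[1,-40,8.1,0,0,0,0],[1,-40,8.1,0,0,0,0],[1,-38,7.7,0,0,0,0],[1,-20.8,4.4,0,0,0,-3.8],[1,0,0,0,0,0,0]]'
python3 -m creep '[[1,0,0,15,0,0,0],[1,0,0,0,0,0,0],[1,0,0,0,0,0,0]]'
python3 - <<'E'
from ov import *
from h import go
go(475.7,-198.7,139.4,81.9)
s=state();t=s['ee_pos']+[0,0,36.7];T=R.from_euler('xyz',s['ee_rot'],degrees=True).as_matrix()
C=R.from_euler('z',-8.1,degrees=True).as_matrix()
bx=[(T,t,(-32,-22,-22),(32,22,40),(0,255,255)),(C,np.array([475.7,-198.7,0]),(-33,-43,4),(33,43,34),(255,255,0))]
overlay(0,"pics/t1.png",(110,150,290,330),3.3,bx)
overlay(0,"pics/t2.png",(380,180,560,340),3.5,bx,"top")
E
```

```text
time_s: 17.2
ee_pos: [476.3, -58.5, 139.3]
ee_rot: [180.0, -0.0, 78.1]
force: [1.1, 0.2, -2.9]
gripper_width: 43.8
time_s: 17.82
ee_pos: [475.3, -200.0, 139.1]
ee_rot: [-180.0, -0.0, 81.7]
force: [0.1, -0.2, -3.3]
gripper_width: 43.8
time_s: 18.2
ee_pos: [475.5, -198.1, 124.1]
ee_rot: [-180.0, -0.0, 81.9]
force: [-0.0, -0.4, -2.6]
gripper_width: 43.7
pos [ 475.5 -198.1  124.1] rot [-1.7997e+02 -2.0000e-02  8.1930e+01] F [-0.02 -0.44 -2.65] w 43.7 t 18.2
tool shift [ -0.58   0.3  -15.34] turn [-0.03 -0.02  0.03]
```

View pics/t1.png

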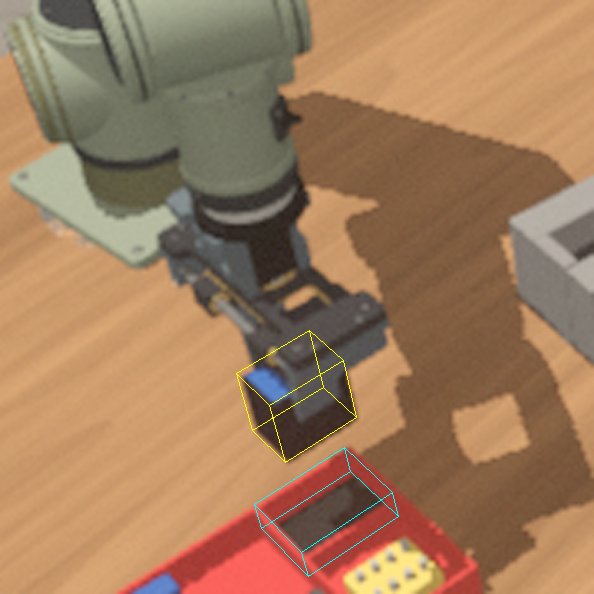

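View pics/t2.png

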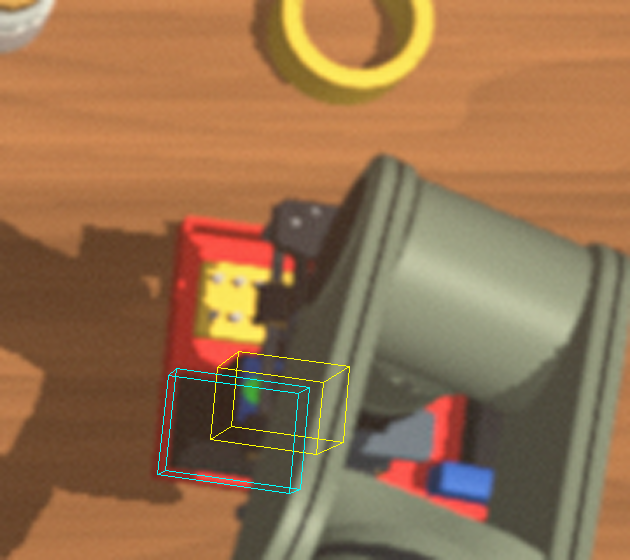

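Both overlays agree: the pack (yellow) is centred over the compartment (cyan). I'll lower to about 15 mm above the floor.

```bash
python3 -m creep '[[1,0,0,15,0,0,0],[1,0,0,20,0,0,0],[1,0,0,20,0,0,0],[1,0,0,15,0,0,0],[1,0,0,5,0,0,0]]'
python3 -m creep '[[1,0,0,0,0,0,0]]'
python3 - <<'E'
from ov import *
s=state();t=s['ee_pos']+[0,0,36.7];T=R.from_euler('xyz',s['ee_rot'],degrees=True).as_matrix()
C=R.from_euler('z',-8.1,degrees=True).as_matrix()
bx=[(T,t,(-32,-22,-22),(32,22,40),(0,255,255)),(C,np.array([475.7,-198.7,0]),(-33,-43,4),(33,43,34),(255,255,0))]
overlay(0,"pics/t3.png",(150,220,280,350),4.5,[])
overlay(0,"pics/t4.png",(150,220,280,350),4.5,bx)
E
```

```text
time_s: 18.92
ee_pos: [474.8, -198.5, 48.1]
ee_rot: [-179.9, -0.0, 81.9]
force: [0.1, 0.1, -1.4]
gripper_width: 43.8
time_s: 19.05
ee_pos: [475.6, -198.9, 49.2]
ee_rot: [-180.0, -0.0, 81.9]
force: [-1.5, 0.1, -1.8]
gripper_width: 44.0
```

View pics/t3.png

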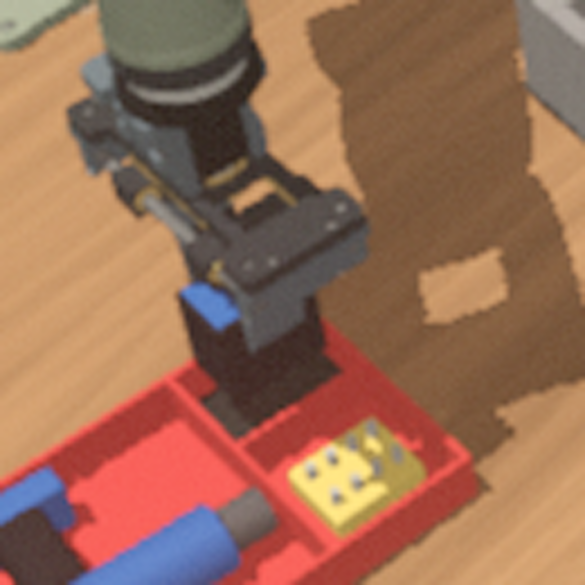

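View pics/t4.png

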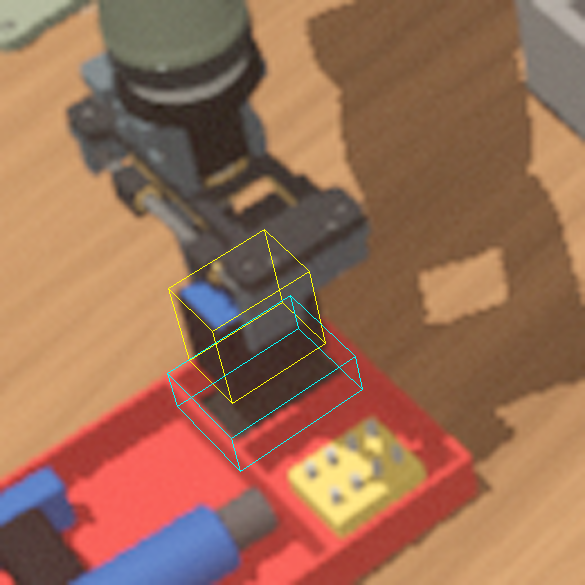

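```bash
python3 -m creep '[[1,0,0,8,0,0,0],[1,0,0,10,0,0,0],[1,0,0,10,0,0,0],[1,0,0,5,0,0,0],[1,0,0,1,0,0,0]]'
for i in 1 2 3; do python3 -m creep '[[1,0,0,1,0,0,0],[1,0,0,0,0,0,0]]' | grep -E 'pos|force'; done
```

```text
time_s: 19.77
ee_pos: [475.2, -198.8, 14.8]
ee_rot: [-179.9, -0.0, 81.9]
force: [0.1, -0.5, -2.2]
gripper_width: 43.9
ee_pos: [475.7, -198.9, 14.5]
force: [0.4, 0.2, -2.1]
ee_pos: [475.5, -198.9, 13.4]
force: [0.7, -0.4, -2.1]
ee_pos: [475.5, -198.8, 12.3]
force: [0.2, 0.7, -3.5]
```

```bash
for i in 1 2 3; do python3 -m creep '[[1,0,0,1,0,0,0],[1,0,0,0,0,0,0]]' | grep -E 'pos|force'; done
```

```text
ee_pos: [475.4, -198.8, 11.2]
force: [0.3, -1.0, -2.7]
ee_pos: [475.5, -198.8, 10.2]
force: [0.3, -0.1, -2.2]
ee_pos: [475.5, -198.8, 9.2]
force: [-0.7, -0.0, -2.6]
```

```bash
for i in 1 2 3 4; do python3 -m creep '[[1,0,0,0.7,0,0,0],[1,0,0,0,0,0,0]]' | grep -E 'pos|force'; done
```

```text
ee_pos: [475.5, -198.8, 8.6]
force: [0.3, -0.3, -2.7]
ee_pos: [475.5, -198.8, 7.9]
force: [-0.8, -0.8, -3.0]
ee_pos: [475.6, -198.9, 7.4]
force: [-0.6, 1.1, -1.5]
ee_pos: [475.6, -198.9, 7.4]
force: [-2.4, 1.0, 6.1]
```

Touchdown came at a readout of 7.4 (expected 7.3). I'll release and rise.

```bash
python3 -m creep '[[0.35,0,0,-0.3,0,0,0],[0.2,0,0,0,0,0,0],[0.1,0,0,0,0,0,0],[0.1,0,0,0,0,0,0],[0.1,0,0,0,0,0,0]]'
python3 -m creep '[[0.1,0,0,-10,0,0,0],[0.1,0,0,-20,0,0,0],[0.1,0,0,-30,0,0,0],[0.1,0,0,-40,0,0,0],[0.1,0,0,-40,0,0,0]]'
python3 -m creep '[[0.1,20,40,0,0,0,0],[0.1,40,-40,0,0,0,0],[0.1,50,0,0,0,0,0],[0.1,50,0,0,0,0,0],[0.1,50,0,0,0,0,0]]'
python3 -m creep '[[0.1,0,0,0,0,0,0],[0.1,0,0,0,0,0,0],[0.1,0,0,0,0,0,0]]'
python3 - <<'E'
from ov import *
C=R.from_euler('z',-8.1,degrees=True).as_matrix()
bx=[(C,np.array([475.7,-198.7,4]),(-22,-32,0),(22,32,62),(0,255,255))]
overlay(0,"pics/u1.png",(130,220,390,400),3,[])
overlay(0,"pics/u2.png",(410,230,560,340),5,bx,"top")
f=grab_frame("scene");cv2.imwrite("pics/u3.png",f['frame'][:,:,::-1])
E
```

```text
time_s: 22.9
ee_pos: [475.5, -198.8, 6.7]
ee_rot: [-180.0, -0.0, 81.9]
force: [0.0, 0.0, 1.2]
gripper_width: 82.3
time_s: 23.52
ee_pos: [475.4, -198.8, 148.7]
ee_rot: [180.0, 0.0, 81.9]
force: [0.1, -0.5, 0.1]
gripper_width: 81.8
time_s: 24.15
ee_pos: [505.4, 10.5, 147.7]
ee_rot: [179.9, -0.0, 81.9]
force: [-0.5, 0.1, -0.3]
gripper_width: 81.9
time_s: 24.52
ee_pos: [505.1, 7.9, 147.1]
ee_rot: [180.0, 0.0, 81.8]
force: [-0.8, -0.6, -0.2]
gripper_width: 81.7
```

View pics/u2.png

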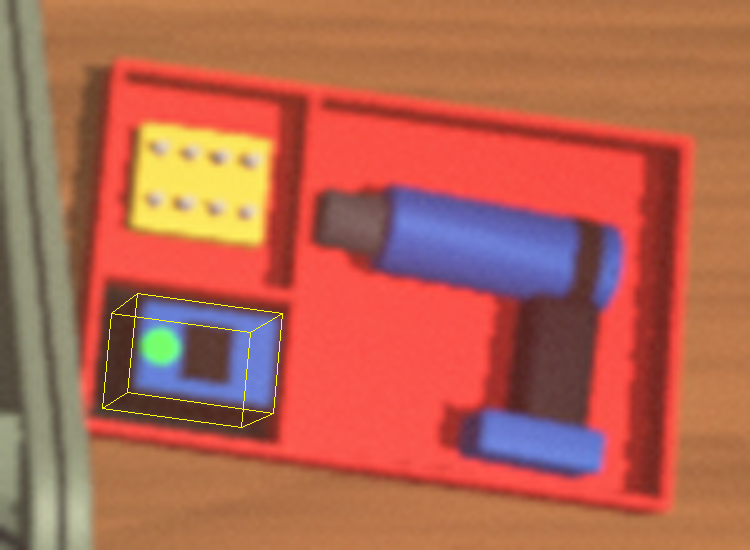

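View pics/u3.png

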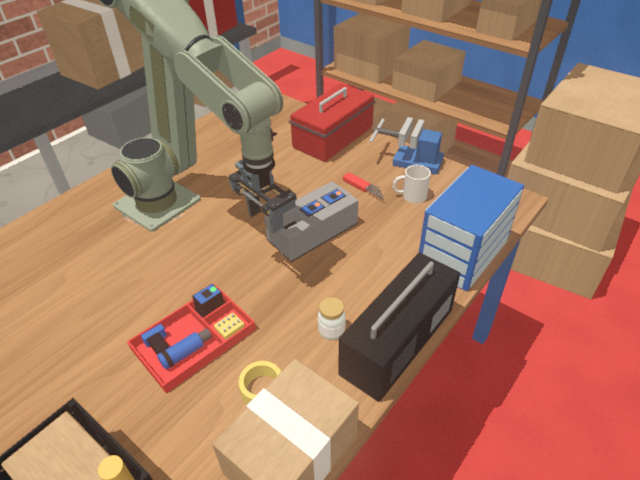

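The pack stands upright and lamp up in the compartment, matching the predicted outline. The amber packs are flush, the bystanders are where they were, and the arm touches nothing.

```bash
python3 -c "
from workcell import *;print(state()['qvel'].round(2));print(job_done())"
```

```text
[ 0.2   0.07 -0.05  0.01 -0.08 -0.02]
the job is handed in; nothing more can be done
None
```

The charged pack is out of the charger and standing upright, lamp up, in the tray's battery compartment. I handed the job in at about 25 s of the 58 s allowed; it reports no verdict.

- **Pressing:** I pressed the green-lamp pack, in the -y bay, with the fingers shut in steps of 1 mm or less. The hard stop came about 11.5 mm below flush, with the wrist force peaking at about 20 N. The pack sprang up as the fingers drew away.
- **Moving and placing:** I gripped it at its 44 mm width, lifted it clear and lowered it slowly. It touched the compartment floor at about 6 N before I opened the jaws.
- **Last checks:** The top picture shows the pack centred to within a few mm of the compartment's centre. Both amber packs look flush in the scene picture, the other objects appear unmoved, and the wrist force reads near zero.
- **Height disagreement:** The reported TCP height read about 37 mm lower than where the fingertips really were. I saw this in both cameras. Contact with the pack confirmed it, and touchdown in the tray then came within 0.1 mm of the corrected height. I corrected for it throughout.
- **Uneven force while pressing:** The force rose from about 7 N to 12 N part-way down, before the hard stop. I did not find the cause.

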